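Bring the red-capped paint jar round to the stop and hold the carousel

TASK

Turn the paint carousel by its yellow handle, anticlockwise as seen from above, until you feel the tall red-capped jar come up against the orange springy stop arm at the front. Keep it gently pressed there, and finish still gripping the handle and holding the carousel still, so that someone can dip a brush. Leave all the jars standing in their cups and everything else on the table where it is.

Things in the scene. Friction and masses are not known exactly. Their poses are not given: they have to be found in the camera images.
- carousel_base: Fixed round wooden base, 290 mm across and 13 mm high, with a fixed dark centre post 26 mm across up to 106 mm above the table. Origin on the turning axis at table height, z up. Its front is its own -x side (roughly towards the robot), marked by a white stripe on the rim. The orange stop arm is mounted on the post.
- carousel: The turning grey disc, 256 mm across, 8 mm thick. Turns without limit about the base's vertical axis with slight friction (0.04 N m); stays where left unless the stop arm pushes it. Origin on the axis, 16 mm above the table; turns with the disc. Six black cups, 30 mm high, 37 mm inside, every 60 degrees, centres 60 mm from the axis, hold one jar each.
- handle_grip (a point): Grip point on the yellow upright handle, 95 mm above the table. Cylinder 16 mm across, 72 to 114 mm above the table, on a thin pin 115 mm from the turning axis, midway between two cups. It spins freely on its pin: held from above, it can be led round the circle without turning the wrist. Short pots and cups stay below 70 mm.
- tall_jar: The only tall jar: white, 34 mm across, with a red cap 32 mm across; 80 mm high in all (top 104 mm above the table). Loose in one of the carousel's cups with 1.5 mm play. Origin at the centre of its underside, z up; it stands 24 mm above the table and 60 mm from the turning axis.
- stop_tip (a point): Point on the orange stop arm where the red cap bears: 60 mm in front of the axis, 16 mm right of the front line (seen from the robot), 86 mm high. Bar 8 mm wide, 80 to 92 mm high, reaching 75 mm forward from the post; its touching face looks left, so a jar turned anticlockwise meets it at the front. Gives like a spring (5 N m/rad about the axis, up to 0.35 rad), but not the other way.
- pot1: Short blue paint pot with a cap of the same colour, 34 mm across, 45 mm high, loose in one of the carousel's cups; it rides round with the carousel. Origin at the centre of its underside.
- pot2: Short green paint pot with a cap of the same colour, 34 mm across, 45 mm high, loose in one of the carousel's cups; it rides round with the carousel. Origin at the centre of its underside.
- pot3: Short cream paint pot with a cap of the same colour, 34 mm across, 45 mm high, loose in one of the carousel's cups; it rides round with the carousel. Origin at the centre of its underside.
- pot4: Short brown paint pot with a cap of the same colour, 34 mm across, 45 mm high, loose in one of the carousel's cups; it rides round with the carousel. Origin at the centre of its underside.
- pot5: Short grey paint pot with a cap of the same colour, 34 mm across, 45 mm high, loose in one of the carousel's cups; it rides round with the carousel. Origin at the centre of its underside.
- loco: Bystander: red model locomotive, 150 x 34 x 49 mm, loose on the table. Origin at the centre of its underside, x along its length.
- coach: Bystander: cream model coach with a red roof, 150 x 34 x 49 mm, loose on the table. Origin at the centre of its underside, x along its length.
- screwdriver: Bystander: screwdriver 160 mm long lying on the table, x along its length.
- water_tank: Bystander: small dark red model water tank on a grey foot, 50 x 50 x 60 mm. Origin at the centre of its underside.
- brush_cup: Bystander: blue ceramic cup, 66 mm across, 80 mm high. Origin at the centre of its underside.
Not all that is in view belongs to the job. Of the things shaped like the tall_jar, the white one is meant.

How it is judged:
At the end, for the whole second after the job is handed in: Through the last second the upright red-capped jar presses the stop arm with 1 to 15 N, 10 mm left to 15 mm right of the front line; the carousel is still (under 0.08 rad/s); the fingers hold its handle, and the robot does not touch that jar, the base or the stop arm (contact force between carousel_base and tall_jar between 1 and 15 N and x of tall_jar in the frame of carousel_base below -0.045 m and y of tall_jar in the frame of carousel_base between -0.015 and 0.01 m and angle between tall_jar's own z axis and vertical below 0.25 rad and height (world z) of tall_jar below 0.034 m and contact force between the fingers and carousel above 0.5 N and contact force between each of the arm, the fingers and tall_jar below 0.3 N and contact force between each of the arm, the fingers and carousel_base below 0.3 N and angular speed of carousel below 0.08 rad/s); the arm keeps its last pose, push and grip.
It fails at once if the red-capped jar is rammed into the stop arm (over 22 N) (contact force between carousel_base and tall_jar above 22 N).
It fails at once if a jar or pot is lifted out of its cup or tipped over (height (world z) of any of tall_jar, pot1, pot2, pot3, pot4, pot5 above 0.045 m or angle between any of tall_jar, pot1, pot2, pot3, pot4, pot5's own z axis and vertical above 0.45 rad).
It fails at once if something else on the table is moved by more than 20 mm (distance of any of loco, coach, screwdriver, water_tank, brush_cup from where it was at the start of the episode above 0.02 m).
It also fails if it takes over 51 s, if anything falls off the work surface, if the arm or the gripper's body presses on something with over 40 N, if the wrist force passes 120 N, or if a joint passes its speed limit or range.

ROBOT

A 7-joint arm with a two-finger parallel gripper is mounted at the origin on the work surface. World frame = base frame: x ahead of the robot, y to its left, z up, the work surface at z = 0. Lengths are in m, angles in rad, forces in N, time in s.
With the tool pointing down it reaches from about 0.4 to 0.85 m from the base axis. Payload 4.5 kg.
Tool frame: the origin (TCP) lies at the very end of the fingers, on their centre line; the grasp point (between the pads) lies 19 mm behind it (r.grip_point_offset is the distance from the TCP to the grasp point, in m); z points along the fingers, y is the line along which they close (so a half turn about z gives the same grasp; the last joint's range is limited). The gripper opens to 88 mm and grips with 3 to 60 N. Pads are 18 mm wide; open, the fingers measure 123 mm over their backs; the gripper's body (75 mm by 187 mm) begins 45 mm behind the grasp point.
Start: joints at [1.147, 0.689, -0.195, 1.565, 0.157, 0.902, -0.215], TCP at [0.276, -0.561, 0.239] pointing down, gripper open.
Joint ranges: [-3.01, 3.01], [-0.46, 2.08], [-1.47, 1.51], [0.13, 2.56], [-1, 4.14], [0.04, 2.09], [-2.66, 2.66]. Speed limits (rad/s): [2.57, 2.57, 3.14, 3.14, 3.14, 3.14, 3.14].

INTERFACE

Orientations are given as a unit quaternion [x, y, z, w].
In Python, from plant import r gives the robot as it stands.
- The arm moves only by the tool carry_out, never from a script. Its argument "rows" is a list of rows, each a list of 3 entries, a list of its own where there are three numbers: the shift along the tool's x, y, z in cm, then the turn, a rotation vector about the tool's x, y, z in degrees, then the closure, from 0 (fully open) to 1 (shut). A call has 1 to 12 rows; each row is the pose to reach, as a shift and turn from the pose commanded when the call began, along the tool's axes at that moment; what a row does not reach only later rows make up. A row lasts 1/10 s, in which the tool goes at most 50 mm and 8.59 degrees, less where a joint would pass 70% of its speed; a pose out of reach is approached as far as the arm can. A call with a gripper value outside its range is refused whole. The fingers move at their own pace and stop on an object; "newtons" is the grip in N (left out, the last holds). Time passes only in rows, so rows that repeat a pose let the fingers close. It gives the time, the measured TCP pose, the force, the opening and the grip force at its end, in the units of the state.
- r.get_state(): the state, without advancing time (a new reading comes with each control period).
- r.snapshot(name): name is "scene" or "top" or "wrist"; returns a dict with "image" (400x640x3 uint8, red, green, blue), "fx", "fy", "cx", "cy" (pixels), "pose" (4x4, takes a point from camera to world coordinates). Camera axes: x right, y up, looking along -z (the intrinsics and any distortion apply to the point x, -y, -z); pixel columns grow to the right and rows downward; lengths in m; the calibration is good to about 2 mm. The wrist camera is an equidistant fisheye: a pixel r from the principal point sees the ray r / f radians off the axis. A picture is of the moment at which its call begins. There is no depth.
- r.finish_job(): hands the job in; it is judged then, once.
The state is a dict: "clock": time; "q": joint angles; "qd": joint speeds; "joint_torque": joint torques, N m; "tool_pos": TCP position; "eef_rot": TCP orientation; "contact_force": force on the tool from outside, world axes, zero at the start; "moment": the same for the moment, N m; "opening": opening from 0.0 (shut) to 1.0 (fully open); "finger_force": force on a finger pad.
Only numpy, scipy, OpenCV 4.12 (cv2) and the standard library are available. Lean on these libraries where they do the work, as an engineer would, in place of code of your own. Each camera call takes 0.05 s, during which the arm holds its last target. There are 200 camera calls.

## Working session

There is one attempt and no reset: what is moved stays moved. The work goes in short steps, Python scripts to look and compute and a tool call to move; the robot and the scene stay as the last step left them, time stands still between calls to the robot, and variables do not carry over. Pictures are saved under pics/ and viewed, at most 10 in all, crops included, and the job is handed in when it is done.

Besides the shell and the picture viewer there is one more tool, called in YAML: its name, and indented under it one key for each argument. carry_out: Moves the arm, as the interface text tells. Its arguments: {"type":"object","properties":{"rows":{"type":"array"},"newtons":{"type":"number"}},"required":["rows"]}

```bash
mkdir -p pics; cat > h.py <<'E'
import numpy as np,cv2
from plant import r
def snap(n,f):
    s=r.snapshot(n); cv2.imwrite(f'pics/{f}.png',s['image'][...,::-1]); np.savez(f'pics/{f}.npz',**{k:s[k] for k in('fx','fy','cx','cy','pose')}); return s
def pix(f,u,v,z):
    s=np.load(f'pics/{f}.npz'); P=s['pose']
    d=P[:3,:3]@np.array([(u-s['cx'])/s['fx'],-(v-s['cy'])/s['fy'],-1]); o=P[:3,3]
    return o+d*(z-o[2])/d[2]
E
python3 - <<'E'
from h import *
snap('top','t0');snap('scene','s0')
s=r.get_state();print(s)
E
```

```text
{'clock': 0.1, 'q': array([ 1.14677111,  0.68989781, -0.1945233 ,  1.56622603,  0.15730037,
        0.90251404, -0.21514277]), 'qd': array([-0.00128882, -0.00185998,  0.00072128, -0.00265702,  0.00062361,
        0.00081863, -0.0007961 ]), 'joint_torque': array([-3.34499229e-03, -5.28504968e+01, -1.27132528e+00, -1.53836328e+01,
       -5.24804124e-02,  2.01533454e-03,  2.33460935e-05]), 'tool_pos': array([ 0.27596013, -0.56014559,  0.23799549]), 'eef_rot': array([ 9.73909469e-01,  2.26935369e-01, -2.46030865e-04, -7.89630154e-04]), 'contact_force': array([-0.5419711 , -0.06178027,  0.71197869]), 'moment': array([-0.00220442, -0.02891476,  0.02668   ]), 'finger_force': 0.0, 'opening': 0.9972936935533531}
```

View pics/t0.png

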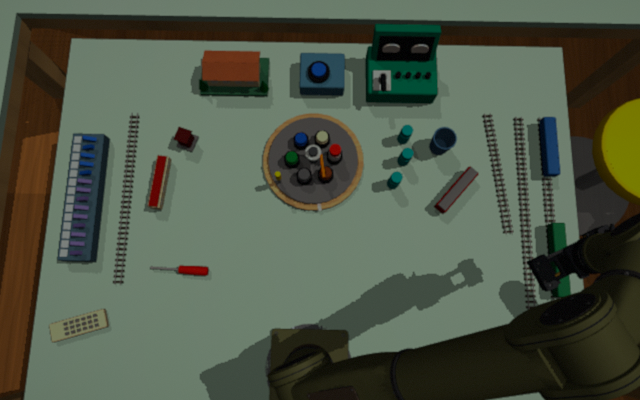

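View pics/s0.png

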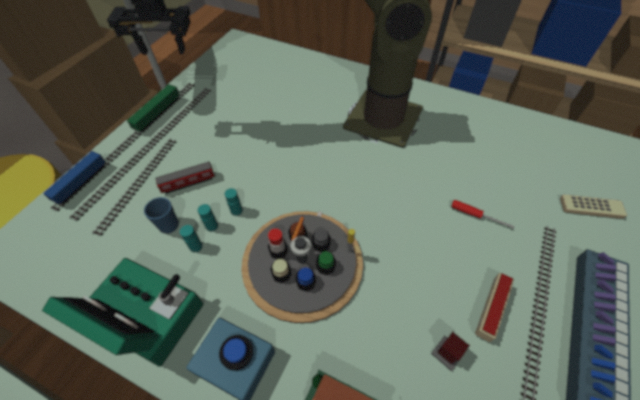

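```bash
python3 - <<'E'
from h import *
im=cv2.imread('pics/t0.png')[105:220,250:380]
cv2.imwrite('pics/c0.png',cv2.convertScaleAbs(cv2.resize(im,None,fx=5,fy=5,interpolation=cv2.INTER_CUBIC),alpha=1.6))
s=np.load('pics/t0.npz');print(s['pose'],s['fx'])
E
```

```text
[[ 0.01949739  0.97797531 -0.20780794  0.17028309]
 [-0.99980693  0.01856446 -0.00643884 -0.0093947 ]
 [-0.00243918  0.20789336  0.97814846  1.39770209]
 [ 0.          0.          0.          1.        ]] 501.1744197661802
```

View pics/c0.png

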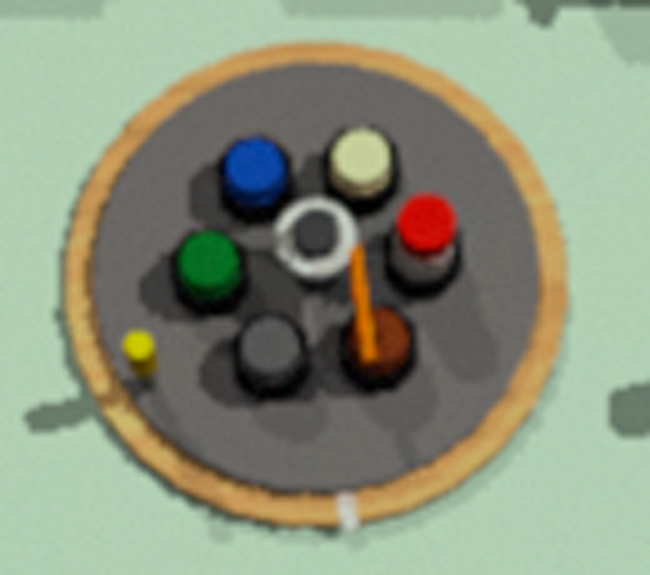

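```bash
python3 - <<'E'
from h import *
def c(u,v,z): return pix('t0',250+(u+.5)/5-.5,105+(v+.5)/5-.5,z)
C=c(316,232,.106);H=c(139,346,.114);J=c(427,222,.104);S=c(347,510,.013);T=c(370,355,.092)
rim=[c(62,280,.013),c(567,280,.013),c(315,42,.013),c(315,525,.013)]
print('rim centre',(rim[0]+rim[1])/2,(rim[2]+rim[3])/2)
for n,p in dict(C=C,H=H,J=J,S=S,T=T).items():
    d=p-C;print(n,p.round(4),np.hypot(*d[:2]).round(4),np.degrees(np.arctan2(d[1],d[0])).round(1))
E
```

```text
rim centre [0.57147992 0.00072186 0.013     ] [5.72393339e-01 4.15549831e-04 1.30000000e-02]
C [ 5.713e-01 -3.000e-04  1.060e-01] 0.0 0.0
H [0.5042 0.0921 0.114 ] 0.1142 126.0
J [ 0.5787 -0.0599  0.104 ] 0.0601 -83.0
S [ 0.4375 -0.0202  0.013 ] 0.1353 -171.5
T [ 0.5073 -0.0305  0.092 ] 0.0708 -154.7
```

```bash
cat >> h.py <<'E'
from scipy.spatial.transform import Rotation as R
C=np.array([.5715,.0003])
def sh(P):
    s=r.get_state(); return (R.from_quat(s['eef_rot']).inv().apply(np.atleast_2d(P)-s['tool_pos'])*100).round(2)
E
python3 - <<'E'
from h import *
print(sh([[.504,.093,.19],[.276,-.56,.19]]),R.from_quat(r.get_state()['eef_rot']).as_matrix().round(3))
E
```

```text
[[ 4.933e+01 -4.850e+01  4.870e+00]
 [ 1.000e-02 -0.000e+00  4.800e+00]] [[ 0.897  0.442 -0.001]
 [ 0.442 -0.897  0.001]
 [-0.    -0.002 -1.   ]]
```

carry_out:
  rows:
    - [[4,-4,0],[0,0,0],0.4]
    - [[8,-8,0.5],[0,0,0],0.4]
    - [[12,-12,1],[0,0,0],0.4]
    - [[16,-16,2],[0,0,0],0.4]
    - [[20,-20,3],[0,0,0],0.4]
    - [[23,-23,4],[0,0,0],0.4]
    - [[26,-26,4.8],[0,0,0],0.4]
    - [[29,-29,4.8],[0,0,0],0.4]
    - [[32,-32,4.8],[0,0,0],0.4]
    - [[35,-35,4.8],[0,0,0],0.4]
    - [[38,-38,4.8],[0,0,0],0.4]
    - [[41,-41,4.8],[0,0,0],0.4]

```text
clock: 1.3
tool_pos: [0.463, -0.0096, 0.1905]
eef_rot: [0.974, 0.227, -0.0, -0.0]
contact_force: [1.0, -0.4, 0.8]
opening: 0.6
finger_force: 0.0
```

```bash
python3 - <<'E'
from h import *
s=r.get_state();print(s['clock'],s['tool_pos'],s['q'],s['contact_force'],sh([[.504,.093,.19]]))
E
```

```text
1.3 [ 0.46299844 -0.00962084  0.1905337 ] [-0.03796963  0.56506893 -0.06310179  2.0946662   0.07268172  0.48431483
 -1.26790471] [ 0.98570318 -0.39208867  0.82733636] [[ 8.22 -7.39  0.05]]
```

carry_out:
  rows:
    - [[3,-3,0],[0,0,0],0.4]
    - [[6,-6,0],[0,0,0],0.4]
    - [[8.2,-7.4,0],[0,0,0],0.4]
    - [[8.2,-7.4,0],[0,0,0],0.4]
    - [[8.2,-7.4,0],[0,0,0],0.4]

```text
clock: 1.8
tool_pos: [0.5032, 0.0909, 0.1903]
eef_rot: [0.974, 0.227, -0.001, 0.0]
contact_force: [-0.0, -0.5, 0.6]
opening: 0.598
finger_force: 0.0
```

```bash
python3 - <<'E'
from h import *
s=snap('wrist','w0');cv2.imwrite('pics/w0b.png',cv2.convertScaleAbs(s['image'][...,::-1],alpha=1.5));print(r.get_state()['tool_pos'],s['pose'],s['fx'],s['cx'],s['cy'])
E
```

```text
[0.50289051 0.08970447 0.19039087] [[ 0.44211623  0.86674834  0.23082582  0.56241893]
 [-0.8969565   0.42679226  0.11540105  0.12094844]
 [ 0.001509   -0.2580614   0.96612734  0.33687611]
 [ 0.          0.          0.          1.        ]] 309.70691628693146 315.7517019371168 198.71037668375524
```

View pics/w0b.png

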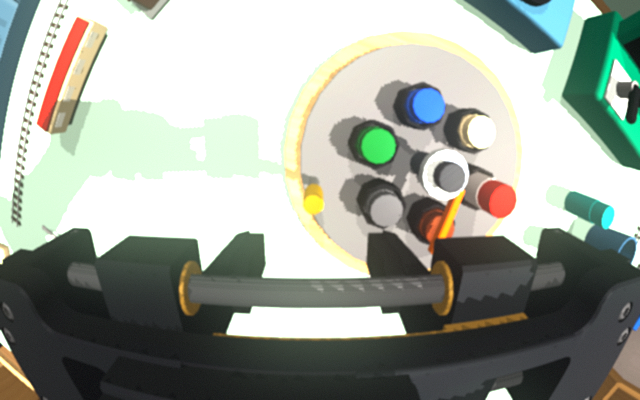

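```bash
cat >> h.py <<'E'
def fish(f,u,v,z):
    s=np.load(f'pics/{f}.npz'); P=s['pose'];x=(u-s['cx'])/s['fx'];y=(v-s['cy'])/s['fy'];t=np.hypot(x,y)
    d=P[:3,:3]@np.array([np.sin(t)*x/t,-np.sin(t)*y/t,-np.cos(t)]);o=P[:3,3]
    return o+d*(z-o[2])/d[2]
E
python3 - <<'E'
from h import *
im=cv2.imread('pics/w0.png').astype(int);m=(im[...,2]>im[...,0]*2.5)&(im[...,1]>im[...,0]*2);m[:,:290]=0;m[:,335:]=0;m[:180]=0;m[220:]=0
ys,xs=np.where(m);print(xs.min(),xs.max(),ys.min(),ys.max(),xs.mean(),ys.mean())
for n,a in dict(H=fish('w0',315,206,.114),Hmid=fish('w0',314.5,199.5,.093),C=fish('w0',451,177,.106),J=fish('w0',502,199,.104)).items():
    d=a[:2]-C;print(n,a.round(4),np.hypot(*d).round(4),np.degrees(np.arctan2(d[1],d[0])).round(1))
H=fish('w0',314.5,199.5,.093)
print(sh([*H[:2],.190]),sh([*H[:2],.079]))
E
```

```text
303 322 185 213 312.8768577494692 199.48407643312103
H [0.5038 0.0923 0.114 ] 0.1142 126.3
Hmid [0.5031 0.0924 0.093 ] 0.1148 126.6
C [0.572  0.0031 0.106 ] 0.0028 79.4
J [ 0.5797 -0.0556  0.104 ] 0.0565 -81.6
[[ 0.14 -0.24  0.04]] [[ 0.16 -0.24 11.14]]
```

carry_out:
  rows:
    - [[0.1,-0.2,2],[0,0,0],0.4]
    - [[0.1,-0.2,5],[0,0,0],0.4]
    - [[0.1,-0.2,8],[0,0,0],0.4]
    - [[0.1,-0.2,10],[0,0,0],0.4]
    - [[0.1,-0.2,11],[0,0,0],0.4]
    - [[0.1,-0.2,11],[0,0,0],0.6]
    - [[0.1,-0.2,11],[0,0,0],0.8]
    - [[0.1,-0.2,11],[0,0,0],1]
    - [[0.1,-0.2,11],[0,0,0],1]
    - [[0.1,-0.2,11],[0,0,0],1]
  newtons: 15

```text
clock: 2.85
tool_pos: [0.5039, 0.0936, 0.0814]
eef_rot: [0.974, 0.227, 0.001, -0.0]
contact_force: [-3.5, 2.5, 3.4]
opening: 0.173
finger_force: 15.1
```

```bash
python3 - <<'E'
from h import *
s=r.get_state();print(s['tool_pos'],s['opening'],s['finger_force'],s['contact_force'],s['moment'])
E
```

```text
[0.50387174 0.09357786 0.08140637] 0.1731647090261841 15.12690500356257 [-3.46018011  2.50254275  3.42875632] [0.05122049 0.35408068 0.07193316]
```

```bash
cat >> h.py <<'E'
def arc(a0,angs,rad=.115):
    f=lambda a:100*rad*np.array([np.cos(np.radians(a-26.2)),-np.sin(np.radians(a-26.2))])
    for a in angs: print(a,(f(a)-f(a0)).round(1).tolist())
def st(tag=''):
    s=r.get_state();d=s['tool_pos'][:2]-C;a=np.arctan2(d[1],d[0]);u=np.array([np.cos(a),np.sin(a)]);t=np.array([-u[1],u[0]]);F=s['contact_force'][:2]
    print(tag,round(s['clock'],2),s['tool_pos'].round(4),'r',np.hypot(*d).round(4),'ang',np.degrees(a).round(2),'Frad',(F@u).round(2),'Ftan',(F@t).round(2),'Fz',s['contact_force'][2].round(2),'open',s['opening'].round(3),s['finger_force'].round(1),'q7',s['q'].round(2))
E
python3 - <<'E'
from h import *
st();arc(126,[127,129,132,136,140,144,148,152,156,160,164,168])
E
```

```text
Traceback (most recent call last):
  File "h.py", line 22, in st
    print(tag,round(s['clock'],2),s['tool_pos'].round(4),'r',np.hypot(*d).round(4),'ang',np.degrees(a).round(2),'Frad',(F@u).round(2),'Ftan',(F@t).round(2),'Fz',s['contact_force'][2].round(2),'open',s['opening'].round(3),s['finger_force'].round(1),'q7',s['q'].round(2))
                                                                                                                                                                                                       ^^^^^^^^^^^^^^^^^^
AttributeError: 'float' object has no attribute 'round'
```

```bash
sed -i "s/s\['opening'\].round(3),s\['finger_force'\].round(1)/round(float(s['opening']),3),round(float(s['finger_force']),1)/" h.py
python3 - <<'E'
from h import *
st();arc(126,[127,129,132,136,140,144,148,152,156,160,164,168])
print();arc(168,range(173,229,5))
E
```

```text
2.85 [0.5039 0.0936 0.0814] r 0.1152 ang 125.94 Frad 4.06 Ftan 1.33 Fz 3.43 open 0.173 15.1 q7 [-0.26  0.81 -0.02  2.03  0.06  0.3  -1.44]
127 [-0.2, 0.0]
129 [-0.6, 0.1]
132 [-1.2, 0.3]
136 [-1.9, 0.5]
140 [-2.7, 0.8]
144 [-3.4, 1.2]
148 [-4.1, 1.6]
152 [-4.8, 2.0]
156 [-5.4, 2.5]
160 [-6.0, 3.0]
164 [-6.6, 3.6]
168 [-7.1, 4.2]

173 [-0.6, 0.8]
178 [-1.1, 1.7]
183 [-1.5, 2.6]
188 [-1.9, 3.5]
193 [-2.2, 4.5]
198 [-2.3, 5.5]
203 [-2.4, 6.5]
208 [-2.5, 7.5]
213 [-2.4, 8.5]
218 [-2.2, 9.5]
223 [-2.0, 10.4]
228 [-1.6, 11.4]
```

carry_out:
  rows:
    - [[-0.2,0,0],[0,0,0],1]
    - [[-0.6,0.1,0],[0,0,0],1]
    - [[-1.2,0.3,0],[0,0,0],1]
    - [[-1.9,0.5,0],[0,0,0],1]
    - [[-2.7,0.8,0],[0,0,0],1]
    - [[-3.4,1.2,0],[0,0,0],1]
    - [[-4.1,1.6,0],[0,0,0],1]
    - [[-4.8,2.0,0],[0,0,0],1]
    - [[-5.4,2.5,0],[0,0,0],1]
    - [[-6.0,3.0,0],[0,0,0],1]
    - [[-6.6,3.6,0],[0,0,0],1]
    - [[-7.1,4.2,0],[0,0,0],1]

```text
clock: 4.05
tool_pos: [0.4592, 0.0237, 0.0813]
eef_rot: [0.974, 0.227, 0.001, 0.0]
contact_force: [1.6, 0.8, 7.0]
opening: 0.173
finger_force: 15.0
```

```bash
python3 - <<'E'
from h import *
st()
E
```

```text
4.05 [0.4592 0.0237 0.0813] r 0.1147 ang 168.23 Frad -1.41 Ftan -1.07 Fz 7.02 open 0.173 15.0 q7 [-0.14  0.78 -0.03  2.18  0.11  0.18 -1.37]
```

carry_out:
  rows:
    - [[-0.6,0.8,0],[0,0,0],1]
    - [[-1.1,1.7,0],[0,0,0],1]
    - [[-1.5,2.6,0],[0,0,0],1]
    - [[-1.9,3.5,0],[0,0,0],1]
    - [[-2.2,4.5,0],[0,0,0],1]
    - [[-2.3,5.5,0],[0,0,0],1]
    - [[-2.4,6.5,0],[0,0,0],1]
    - [[-2.5,7.5,0],[0,0,0],1]
    - [[-2.4,8.5,0],[0,0,0],1]
    - [[-2.2,9.5,0],[0,0,0],1]
    - [[-2.0,10.4,0],[0,0,0],1]
    - [[-1.6,11.4,0],[0,0,0],1]

```text
clock: 5.25
tool_pos: [0.4955, -0.0851, 0.0814]
eef_rot: [0.974, 0.227, 0.001, -0.0]
contact_force: [0.6, 2.2, 7.7]
opening: 0.176
finger_force: 15.0
```

```bash
python3 - <<'E'
from h import *
st();arc(228,range(233,289,5));print();arc(288,range(293,349,5))
E
```

```text
5.25 [ 0.4955 -0.0851  0.0814] r 0.1144 ang -131.67 Frad -2.09 Ftan -1.01 Fz 7.7 open 0.176 15.0 q7 [ 0.13  0.8  -0.08  2.06  0.19  0.29 -1.22]
233 [0.4, 0.9]
238 [0.9, 1.8]
243 [1.5, 2.6]
248 [2.1, 3.4]
253 [2.8, 4.1]
258 [3.6, 4.8]
263 [4.4, 5.4]
268 [5.2, 5.9]
273 [6.1, 6.3]
278 [7.1, 6.7]
283 [8.1, 6.9]
288 [9.0, 7.1]

293 [1.0, 0.1]
298 [2.0, 0.1]
303 [3.0, 0.0]
308 [4.0, -0.1]
313 [5.0, -0.4]
318 [5.9, -0.7]
323 [6.8, -1.1]
328 [7.7, -1.6]
333 [8.5, -2.2]
338 [9.3, -2.8]
343 [10.0, -3.5]
348 [10.7, -4.3]
```

carry_out:
  rows:
    - [[0.4,0.9,0],[0,0,0],1]
    - [[0.9,1.8,0],[0,0,0],1]
    - [[1.5,2.6,0],[0,0,0],1]
    - [[2.1,3.4,0],[0,0,0],1]
    - [[2.8,4.1,0],[0,0,0],1]
    - [[3.6,4.8,0],[0,0,0],1]
    - [[4.4,5.4,0],[0,0,0],1]
    - [[5.2,5.9,0],[0,0,0],1]
    - [[6.1,6.3,0],[0,0,0],1]
    - [[7.1,6.7,0],[0,0,0],1]
    - [[8.1,6.9,0],[0,0,0],1]
    - [[9.0,7.1,0],[0,0,0],1]

```text
clock: 6.45
tool_pos: [0.607, -0.1087, 0.0814]
eef_rot: [0.974, 0.227, 0.0, -0.0]
contact_force: [-0.6, 2.2, 6.6]
opening: 0.173
finger_force: 15.0
```

```bash
python3 - <<'E'
from h import *
st()
E
```

```text
6.45 [ 0.607  -0.1087  0.0814] r 0.1146 ang -71.94 Frad -2.29 Ftan 0.13 Fz 6.58 open 0.173 15.0 q7 [ 0.17  0.89 -0.12  1.71  0.18  0.56 -1.17]
```

carry_out:
  rows:
    - [[1.0,0.1,0],[0,0,0],1]
    - [[2.0,0.1,0],[0,0,0],1]
    - [[3.0,0,0],[0,0,0],1]
    - [[4.0,-0.1,0],[0,0,0],1]
    - [[5.0,-0.4,0],[0,0,0],1]
    - [[5.9,-0.7,0],[0,0,0],1]
    - [[6.8,-1.1,0],[0,0,0],1]
    - [[7.7,-1.6,0],[0,0,0],1]
    - [[8.5,-2.2,0],[0,0,0],1]
    - [[9.3,-2.8,0],[0,0,0],1]
    - [[10.0,-3.5,0],[0,0,0],1]
    - [[10.7,-4.3,0],[0,0,0],1]

```text
clock: 7.65
tool_pos: [0.6842, -0.0241, 0.0814]
eef_rot: [0.974, 0.227, 0.0, 0.001]
contact_force: [0.1, -0.4, 5.5]
opening: 0.171
finger_force: 15.0
```

```bash
python3 - <<'E'
from h import *
st();arc(348,[353,358,362,366,370,374,377,380,382,384,384,384])
E
```

```text
7.65 [ 0.6842 -0.0241  0.0814] r 0.1153 ang -12.19 Frad 0.22 Ftan -0.36 Fz 5.5 open 0.171 15.0 q7 [ 0.02  0.96 -0.11  1.48  0.14  0.71 -1.26]
353 [0.6, -0.8]
358 [1.1, -1.7]
362 [1.5, -2.4]
366 [1.8, -3.1]
370 [2.0, -3.9]
374 [2.2, -4.7]
377 [2.3, -5.3]
380 [2.4, -5.9]
382 [2.4, -6.3]
384 [2.5, -6.7]
384 [2.5, -6.7]
384 [2.5, -6.7]
```

carry_out:
  rows:
    - [[0.6,-0.8,0],[0,0,0],1]
    - [[1.1,-1.7,0],[0,0,0],1]
    - [[1.5,-2.4,0],[0,0,0],1]
    - [[1.8,-3.1,0],[0,0,0],1]
    - [[2.0,-3.9,0],[0,0,0],1]
    - [[2.2,-4.7,0],[0,0,0],1]
    - [[2.3,-5.3,0],[0,0,0],1]
    - [[2.4,-5.9,0],[0,0,0],1]
    - [[2.4,-6.3,0],[0,0,0],1]
    - [[2.5,-6.7,0],[0,0,0],1]
    - [[2.5,-6.7,0],[0,0,0],1]
    - [[2.5,-6.7,0],[0,0,0],1]

```text
clock: 8.85
tool_pos: [0.6766, 0.0485, 0.0814]
eef_rot: [0.974, 0.227, 0.0, -0.0]
contact_force: [0.2, -0.6, 6.8]
opening: 0.171
finger_force: 15.0
```

```bash
python3 - <<'E'
from h import *
st();im=snap('top','t1')['image'][105:220,250:380,::-1]
snap('wrist','w1')
cv2.imwrite('pics/c1.png',cv2.convertScaleAbs(cv2.resize(im,None,fx=5,fy=5,interpolation=cv2.INTER_CUBIC),alpha=1.6))
arc(384,range(385,408))
E
```

```text
8.85 [0.6766 0.0485 0.0814] r 0.1156 ang 24.62 Frad -0.01 Ftan -0.61 Fz 6.8 open 0.171 15.0 q7 [-0.09  0.95 -0.1   1.5   0.12  0.69 -1.35]
385 [0.0, -0.2]
386 [0.0, -0.4]
387 [0.0, -0.6]
388 [0.0, -0.8]
389 [-0.0, -1.0]
390 [-0.0, -1.2]
391 [-0.0, -1.4]
392 [-0.1, -1.6]
393 [-0.1, -1.8]
394 [-0.1, -2.0]
395 [-0.1, -2.2]
396 [-0.2, -2.4]
397 [-0.2, -2.6]
398 [-0.2, -2.8]
399 [-0.3, -3.0]
400 [-0.3, -3.2]
401 [-0.4, -3.4]
402 [-0.4, -3.6]
403 [-0.5, -3.8]
404 [-0.5, -4.0]
405 [-0.6, -4.1]
406 [-0.7, -4.3]
407 [-0.7, -4.5]
```

View pics/c1.png

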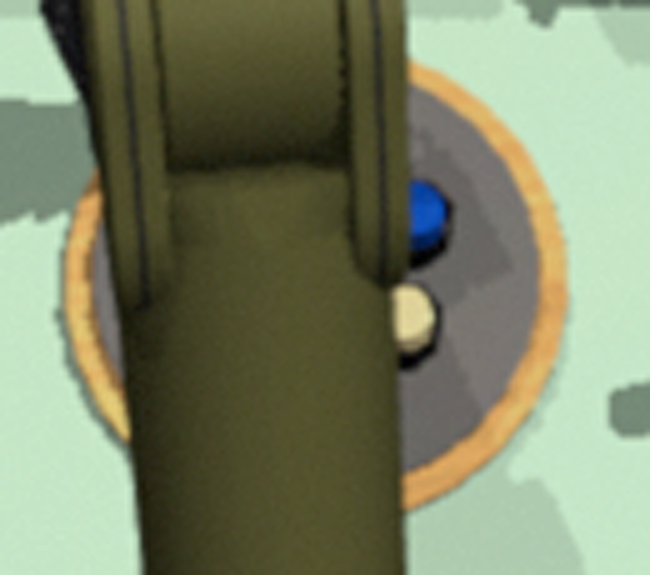

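The arm hides the jar in this view; the cream pot at crop (415,318) and the blue pot at (425,215) have turned as expected. From here I'll go by force.

carry_out:
  rows:
    - [[0,-0.2,0],[0,0,0],1]
    - [[0,-0.4,0],[0,0,0],1]
    - [[0,-0.6,0],[0,0,0],1]
    - [[0,-0.8,0],[0,0,0],1]
    - [[0,-1.0,0],[0,0,0],1]
    - [[0,-1.2,0],[0,0,0],1]
    - [[0,-1.4,0],[0,0,0],1]
    - [[-0.1,-1.6,0],[0,0,0],1]
    - [[-0.1,-1.8,0],[0,0,0],1]
    - [[-0.1,-2.0,0],[0,0,0],1]
    - [[-0.1,-2.0,0],[0,0,0],1]

```text
clock: 10.05
tool_pos: [0.6668, 0.0659, 0.0814]
eef_rot: [0.974, 0.227, 0.0, -0.0]
contact_force: [-0.6, 0.4, 6.6]
opening: 0.176
finger_force: 15.0
```

```bash
python3 - <<'E'
from h import *
st();arc(394,range(395,408))
E
```

```text
10.05 [0.6668 0.0659 0.0814] r 0.1157 ang 34.53 Frad -0.24 Ftan 0.66 Fz 6.58 open 0.176 15.0 q7 [-0.12  0.94 -0.09  1.53  0.12  0.67 -1.38]
395 [-0.0, -0.2]
396 [-0.1, -0.4]
397 [-0.1, -0.6]
398 [-0.1, -0.8]
399 [-0.2, -1.0]
400 [-0.2, -1.2]
401 [-0.3, -1.4]
402 [-0.3, -1.6]
403 [-0.4, -1.8]
404 [-0.4, -2.0]
405 [-0.5, -2.1]
406 [-0.6, -2.3]
407 [-0.6, -2.5]
```

carry_out:
  rows:
    - [[0,-0.2,0],[0,0,0],1]
    - [[-0.1,-0.4,0],[0,0,0],1]
    - [[-0.1,-0.6,0],[0,0,0],1]
    - [[-0.1,-0.8,0],[0,0,0],1]
    - [[-0.15,-1.0,0],[0,0,0],1]
    - [[-0.15,-1.0,0],[0,0,0],1]

```text
clock: 10.65
tool_pos: [0.6609, 0.0738, 0.0814]
eef_rot: [0.974, 0.227, 0.0, 0.0]
contact_force: [0.2, 0.3, 7.7]
opening: 0.174
finger_force: 15.0
```

```bash
python3 - <<'E'
from h import *
st()
E
```

```text
10.65 [0.6609 0.0738 0.0814] r 0.1157 ang 39.43 Frad 0.34 Ftan 0.11 Fz 7.66 open 0.174 15.0 q7 [-0.13  0.94 -0.09  1.55  0.12  0.66 -1.39]
```

carry_out:
  rows:
    - [[-0.05,-0.2,0],[0,0,0],1]
    - [[-0.05,-0.2,0],[0,0,0],1]
    - [[-0.1,-0.4,0],[0,0,0],1]
    - [[-0.1,-0.4,0],[0,0,0],1]

```text
clock: 11.05
tool_pos: [0.6584, 0.0768, 0.0814]
eef_rot: [0.974, 0.227, 0.0, 0.0]
contact_force: [0.2, 0.1, 6.9]
opening: 0.172
finger_force: 15.0
```

```bash
python3 - <<'E'
from h import *
st()
E
```

```text
11.05 [0.6584 0.0768 0.0814] r 0.1158 ang 41.36 Frad 0.2 Ftan -0.06 Fz 6.95 open 0.172 15.0 q7 [-0.14  0.93 -0.09  1.56  0.12  0.66 -1.4 ]
```

```bash
cat >> h.py <<'E'
def avg(n=8):
    F=[]
    for i in range(n):
        r.snapshot('wrist'); s=r.get_state(); d=s['tool_pos'][:2]-C; d/=np.hypot(*d); F.append([s['contact_force'][:2]@d, s['contact_force'][:2]@[-d[1],d[0]]])
    F=np.array(F);print('avg rad,tan',F.mean(0).round(2),'sd',F.std(0).round(2))
E
python3 - <<'E'
from h import *
avg();st()
im=snap('scene','s1')['image'][170:340,210:400,::-1]
w=snap('wrist','w2')['image'][...,::-1]
cv2.imwrite('pics/c2.png',cv2.convertScaleAbs(cv2.resize(im,None,fx=3,fy=3,interpolation=cv2.INTER_CUBIC),alpha=1.6))
cv2.imwrite('pics/w2b.png',cv2.convertScaleAbs(w,alpha=1.6))
E
```

```text
avg rad,tan [-0.04 -0.17] sd [0.5  0.54]
 11.45 [0.6584 0.0767 0.0814] r 0.1158 ang 41.32 Frad 0.69 Ftan 0.8 Fz 6.79 open 0.175 15.0 q7 [-0.14  0.93 -0.09  1.56  0.12  0.66 -1.4 ]
```

View pics/c2.png

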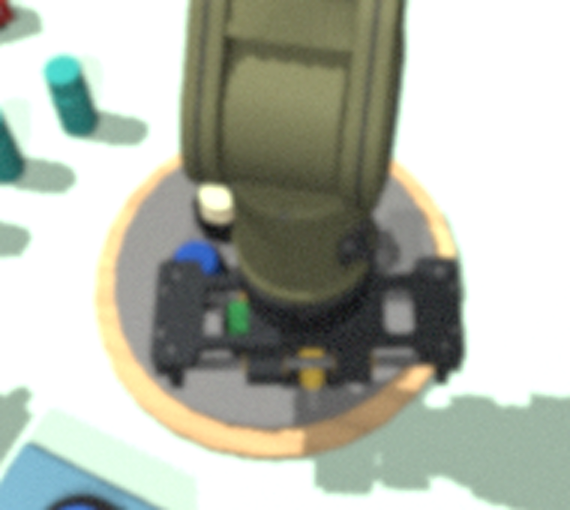

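View pics/w2b.png

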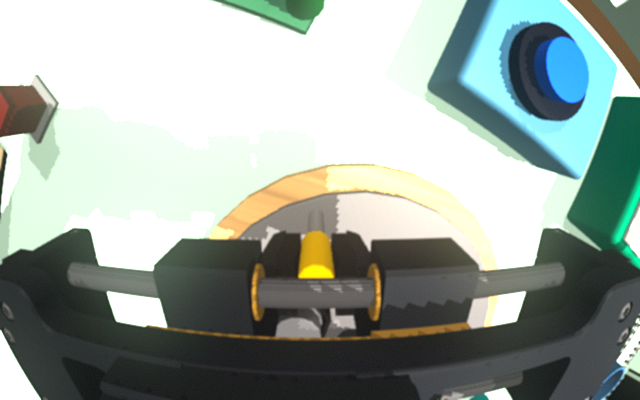

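The jar and stop are hidden in both views (handle gripped, at (315,255) in the wrist view), so I keep going in 1° steps by feel.

carry_out:
  rows:
    - [[-0.05,-0.2,0],[0,0,0],1]
    - [[-0.05,-0.2,0],[0,0,0],1]

```text
clock: 11.75
tool_pos: [0.6572, 0.0781, 0.0814]
eef_rot: [0.974, 0.227, 0.0, 0.0]
contact_force: [0.2, -0.6, 6.3]
opening: 0.175
finger_force: 15.0
```

```bash
python3 - <<'E'
from h import *
avg();st()
E
```

```text
avg rad,tan [-0.33 -0.73] sd [0.51 0.49]
 12.15 [0.6572 0.078  0.0814] r 0.1157 ang 42.2 Frad 0.21 Ftan -0.74 Fz 7.46 open 0.174 15.0 q7 [-0.14  0.93 -0.09  1.56  0.12  0.65 -1.4 ]
```

carry_out:
  rows:
    - [[-0.05,-0.2,0],[0,0,0],1]
    - [[-0.05,-0.2,0],[0,0,0],1]

```text
clock: 12.35
tool_pos: [0.6559, 0.0794, 0.0814]
eef_rot: [0.974, 0.227, 0.0, 0.001]
contact_force: [0.6, -0.6, 6.7]
opening: 0.176
finger_force: 15.0
```

```bash
python3 - <<'E'
from h import *
avg();st()
E
```

```text
avg rad,tan [-0.22 -1.  ] sd [0.47 0.45]
 12.75 [0.656  0.0794 0.0814] r 0.1158 ang 43.11 Frad -0.25 Ftan -0.49 Fz 6.91 open 0.173 15.0 q7 [-0.15  0.93 -0.09  1.56  0.12  0.65 -1.4 ]
```

carry_out:
  rows:
    - [[-0.05,-0.2,0],[0,0,0],1]
    - [[-0.05,-0.2,0],[0,0,0],1]
    - [[-0.1,-0.35,0],[0,0,0],1]
    - [[-0.1,-0.35,0],[0,0,0],1]

```text
clock: 13.15
tool_pos: [0.6539, 0.0817, 0.0814]
eef_rot: [0.974, 0.227, 0.001, 0.001]
contact_force: [1.7, -2.2, 6.4]
opening: 0.18
finger_force: 15.0
```

```bash
python3 - <<'E'
from h import *
avg(12);st()
E
```

```text
avg rad,tan [-0.49 -1.98] sd [0.47 0.36]
 13.75 [0.6539 0.0816 0.0814] r 0.1157 ang 44.62 Frad -0.52 Ftan -1.58 Fz 5.79 open 0.174 15.0 q7 [-0.15  0.93 -0.09  1.57  0.12  0.65 -1.41]
```

carry_out:
  rows:
    - [[-0.05,-0.2,0],[0,0,0],1]
    - [[-0.05,-0.2,0],[0,0,0],1]

```text
clock: 13.95
tool_pos: [0.6526, 0.0829, 0.0814]
eef_rot: [0.974, 0.227, 0.001, 0.001]
contact_force: [1.3, -2.5, 7.0]
opening: 0.176
finger_force: 15.0
```

```bash
python3 - <<'E'
from h import *
avg(12);st()
E
```

```text
avg rad,tan [-0.67 -2.55] sd [0.47 0.48]
 14.55 [0.6527 0.0828 0.0814] r 0.1158 ang 45.45 Frad -1.35 Ftan -2.09 Fz 6.06 open 0.178 15.0 q7 [-0.15  0.93 -0.08  1.57  0.12  0.64 -1.41]
```

```bash
python3 - <<'E'
from h import *
avg(10);print(r.get_state()['qd'].round(3));print(r.finish_job())
E
```

```text
avg rad,tan [-0.87 -2.25] sd [0.29 0.49]
[ 0.001  0.     0.     0.003 -0.002  0.002  0.001]
the job is handed in; nothing more can be done
None
```

I handed the job in with the carousel turned until the red-capped jar met the stop arm. The jar is pressing at about 4 N, estimated from the wrist force since the arm hid both jar and stop from the cameras, and the fingers are still gripping the handle with the arm still.

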